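Feed a copper tube to length in the bench cutter and hold it for the cut

TASK

Take the copper tube from the tube rest and lay it in the two V rests of the green bench tube cutter, in front of the foot of the length gauge, while the gauge is still parked. Then squeeze the gauge head across its yellow lock button and draw the telescoping arm out, so that its foot pushes the tube through the cutter, until the black pointer stands at the red marker on the scale with the tube's end still against the foot. Finish with the gripper still holding the head there, because the arm springs back when let go; do not shift the red marker and leave the other things where they are.

Things in the scene. Friction and masses are not known exactly. Their poses are not given: they have to be found in the camera images.
- cutter: bench tube cutter, fixed: green base plate 550 x 90 x 12 mm (x = -300 to +250 mm of its frame). Origin: underside, below the tube line; x = feed direction along the tube line, y = sideways towards the white scale, z = up. Tube line: y = 0, z = 40 mm. Gauge's outer tube at x = -290 to -130, z = 62 to 92 mm; white scale at y = 47 to 73, z = 52, x = -88 to +88 mm, a line every 10 mm
- cradle_mid (a point): point on the tube line midway between the two dark V rests (90 degrees, open upwards, they centre a tube; tops 4 mm above the line, up to 24 mm to either side of it). They stand from 45 to 70 mm behind this point (-x) and from 45 to 75 mm ahead (+x); between them fingers have room down to the base plate's top, 28 mm below the line. 115 mm ahead of the parked gauge foot
- cut_plane (a point): point on the tube line in the plane of the cutting wheel, 125 mm ahead (+x) of cradle_mid, in the red cutting head (36 mm long, two rollers, wheel arm swung open to the +y side, up to 120 mm above the bench). A pair of outfeed rods follows 42 to 76 mm further on; both carry the tube at the same height and are open upwards
- gauge: moving arm of the length gauge: a 20 mm bar that telescopes out of the outer tube along the cutter's +x, with a dark head and a foot; axes as the cutter's, origin as gauge_foot. Parked at x = -75 mm of the cutter's frame and locked by a catch; travel 155 mm. Free with the lock button in by 5 mm or more; after 15 mm the button no longer matters. A spring pulls it back with 5 to 7 N (1 N friction)
- gauge_foot (a point): centre of the pushing face of the steel foot, on the tube line; the foot is 18 mm wide (y), from 4 mm below to 30 mm above this point, and passes over the V rests with the head
- gauge_head (a point): point to grip, inside the dark head, 27 mm behind the foot's face (-x) and 52 mm above the tube line. The head is a block 46 mm long (x), 34 mm wide (y = -17 to +17 mm), from 34 mm below to 20 mm above this point (black cap to 23 mm). Grip it from above across y, one finger on the button, the other on the opposite face
- button_face (a point): centre of the outer face of the yellow round lock button (25 mm diameter) on the +y side of the head, at the height of gauge_head; at rest it stands 27 mm from the middle of the head, and pressed home (7 mm travel, 2 N at first, 5 N at the end) 20 mm
- pointer_tip (a point): tip of the thin black pointer that reaches from the head's front over the near edge of the scale; in the plane of the foot's face (within 1 mm); 52 mm to +y, 17.5 mm above the tube line
- marker_tip (a point): tip of the red setting marker, a 10 x 15 x 12 mm clip on the scale pointing at the pointer; axes as the cutter's. The setting is reached when pointer_tip has the same x as marker_tip along the cutter's x. It lies 70 to 140 mm from the parked pointer and can be shoved, so keep off it
- rest: tube rest, fixed: plywood board 160 x 120 x 12 mm with two pairs of aluminium V rests for tubes along its x, at y = +40 and -40 mm (80 mm apart), tube axes 45 mm above the bench; the V rests stand at x = -68 to -52 and 52 to 68 mm, free between. Origin at the underside's centre
- tube: the copper tube, 22 mm diameter, 200 mm long, about 0.12 kg, along its x; origin on its underside at half its length. Either end may face the foot
- tube_mid (a point): centre of the copper tube, on its axis at half its length
- pipe: white plastic pipe, 22 mm diameter, 170 mm long, in the other V rests of the tube rest; not wanted (the two may be swapped)
- reducer: brass reducer with a hexagon, 40 mm across, 34 mm high, on the bench; origin underside
- elbow: brass pipe elbow, about 55 x 30 mm, 42 mm high, on the bench; origin underside
- flux_tin: red tin, 64 mm diameter, 55 mm high; origin underside
- screwdriver: screwdriver with orange handle, 220 mm long
- valve_box: paper box with blue top, 90 x 70 x 110 mm; origin underside
- brush_pot: steel pot, 66 mm diameter, 75 mm high; origin underside
- pencil: flat red carpenter's pencil, 170 mm long

How it is judged:
On the way, in this order (a step that is already met when the one before it is completed fails the run):
1. the copper tube lies in the cutter's V rests ahead of the gauge foot, let go, with the gauge still parked (y of tube_mid in the frame of cutter between -0.004 and 0.004 m and z of tube_mid in the frame of cutter between 0.036 and 0.044 m and angle between the x axis of tube and the x axis of cutter, either way round below 0.04 rad and x of tube_mid in the frame of gauge_foot between 0.098 and 0.165 m and x of gauge_foot in the frame of cutter below -0.07 m and contact force between the fingers and tube below 0.1 N), for 0.2 s.
2. the gauge arm is released and drawn out by 30 mm (x of gauge_foot in the frame of cutter above -0.045 m), for 0.05 s.
At the end, for the whole second after the job is handed in: the pointer is within 3 mm of the red marker, the copper tube lies in the V rests along the tube line (within 4 mm and 2 degrees) with its end within 3 mm of the gauge foot, all at rest, and the gripper holds the gauge head (pads pressing on it with more than 10 N together) (x of pointer_tip in the frame of marker_tip between -0.003 and 0.003 m and y of tube_mid in the frame of cutter between -0.004 and 0.004 m and z of tube_mid in the frame of cutter between 0.036 and 0.044 m and angle between the x axis of tube and the x axis of cutter, either way round below 0.04 rad and x of tube_mid in the frame of gauge_foot between 0.097 and 0.104 m and contact force between the fingers and gauge above 10 N and linear speed of gauge below 0.006 m/s and linear speed of tube below 0.01 m/s and contact force between the fingers and tube below 0.1 N); the arm keeps its last pose, push and grip.
It fails at once if the red marker is shifted along the scale by more than 4 mm (distance of marker_tip from where it was at the start of the episode above 0.004 m).
It fails at once if one of the other things (white pipe, fittings, tin, screwdriver, box, pot, pencil) is displaced by more than 20 mm (distance of any of pipe, reducer, elbow, flux_tin, screwdriver, valve_box, brush_pot, pencil from where it was at the start of the episode above 0.02 m).
It also fails if it takes over 64 s, if anything falls off the work surface, if the arm or the gripper's body presses on something with over 40 N, if the wrist force passes 120 N, or if a joint passes its speed limit or range.

ROBOT

A 6-joint arm with a two-finger parallel gripper is mounted at the origin on the work surface. World frame = base frame: x ahead of the robot, y to its left, z up, the work surface at z = 0. Lengths are in m, angles in rad, forces in N, time in s.
With the tool pointing down it reaches from about 0.425 to 0.95 m from the base axis. Payload 3.5 kg.
Tool frame: the origin (TCP) lies at the very end of the fingers, on their centre line; the grasp point (between the pads) lies 19 mm behind it; x points along the fingers, z is the direction in which the jaws open and shut, and the axes are right-handed (so a half turn about x gives the same grasp; the last joint's range is limited). The gripper opens to 85 mm and grips with 20 to 120 N. Pads are 22 mm wide; open, the fingers measure 114 mm over their backs; the gripper's body (76 mm by 85 mm) begins 54 mm behind the grasp point. The pads swing forward as they close: fully open they stand 13 mm farther back than shut.
Start: joints at [-1.497, 0.286, 1.577, -0, 1.279, -0.15], TCP at [0.15, -0.658, 0.231] pointing down, gripper open.
Joint ranges: [-2.77, 2.77], [-0.9, 2.22], [0.21, 2.48], [-1.53, 4.67], [0.24, 2.81], [-2.84, 2.84]. Speed limits (rad/s): [2.79, 2.79, 3.14, 3.14, 3.14, 3.14].

INTERFACE

Orientations are given as a unit quaternion [x, y, z, w].
In Python, from plant import ctrl, cams gives the robot as it stands.
- The arm moves only by the tool play_rows, never from a script. Its argument "rows" is a list of rows, each a list of 3 entries, a list of its own where there are three numbers: the opening in per cent of the stroke, from 0 (shut) to 100 (fully open), then the shift along the tool's x, y, z in units of 0.3 m (1.0 is 0.3 m), then the turn, a rotation vector about the tool's x, y, z in units of pi/2 rad (1.0 is pi/2 rad). A call has 1 to 10 rows; each row is the pose to reach, as a shift and turn from the pose commanded when the call began, along the tool's axes at that moment; what a row does not reach only later rows make up. A row lasts 1/12 s, in which the tool goes at most 41.7 mm and 7.16 degrees, less where a joint would pass 70% of its speed; a pose out of reach is approached as far as the arm can. A call with a number of a shift or a turn outside -1 to 1 is refused whole. A call with a gripper value outside its range is refused whole. The fingers move at their own pace and stop on an object; "force" is the grip in N (left out, the last holds). Time passes only in rows, so rows that repeat a pose let the fingers close. It gives the time, the measured TCP pose, the force and the opening at its end, in the units of the state.
- ctrl.get_state(): the state, without advancing time (a new reading comes with each control period).
- cams.read_camera(name): name is "scene" or "side" or "wrist"; returns a dict with "color" (420x560x3 uint8, red, green, blue), "fx", "fy", "cx", "cy" (pixels), "view" (4x4, takes a point from world to camera coordinates). Camera axes: x right, y down, z forward; pixel columns grow to the right and rows downward; lengths in m; the calibration is good to about 2 mm. The wrist camera is an equidistant fisheye: a pixel r from the principal point sees the ray r / f radians off the axis. A picture is of the moment at which its call begins. There is no depth.
- ctrl.sign_off(): hands the job in, once; it reports no verdict.
The state is a dict: "time": time; "qpos": joint angles; "dq": joint speeds; "joint_efforts": joint torques, N m; "eef_pos": TCP position; "tcp_rot": TCP orientation; "contact_force": force on the tool from outside, world axes, zero at the start; "wrist_torque": the same for the moment, N m; "opening": opening from 0.0 (shut) to 1.0 (fully open).
Only numpy, scipy, OpenCV 4.12 (cv2) and the standard library are available. Lean on these libraries where they do the work, as an engineer would, in place of code of your own. Each camera call takes 0.05 s, during which the arm holds its last target. There are 200 camera calls.

## Working session

There is one attempt and no reset: what is moved stays moved. The work goes in short steps, Python scripts to look and compute and a tool call to move; the robot and the scene stay as the last step left them, time stands still between calls to the robot, and variables do not carry over. Pictures are saved under pics/ and viewed, about 8 in all and at most 12, crops included, and the job is handed in when it is done.

Besides the shell and the picture viewer there is one more tool, called after "Request:" by a JSON object that holds its "name" and its "arguments". play_rows: Moves the arm, as the interface text tells. Shifts and turns lie within -1 to 1; 1 stands for 0.3 m of shift or pi/2 rad of turn. Its arguments: {"type":"object","properties":{"rows":{"type":"array"},"force":{"type":"number"}},"required":["rows"]}

```bash
ls; mkdir -p pics
python3 - <<'E'
from plant import ctrl,cams
import cv2,numpy as np
np.set_printoptions(precision=4,suppress=True)
print(ctrl.get_state())
for n in("scene","side","wrist"):
    c=cams.read_camera(n); np.savez(f"pics/{n}0.npz",**c)
    cv2.imwrite(f"pics/{n}0.png",c["color"][:,:,::-1]); print(n,c["fx"],c["fy"],c["cx"],c["cy"],c["view"])
E
```

```text
pics
{'time': 0.0, 'qpos': array([-1.497 ,  0.2872,  1.5782, -0.    ,  1.2786, -0.15  ]), 'dq': array([-0.0004,  0.0007, -0.001 , -0.0017, -0.0007, -0.0002]), 'joint_efforts': array([ -0.0003, -40.5983, -29.2626,  -0.0001,   0.0059,  -0.    ]), 'eef_pos': array([ 0.1498, -0.6575,  0.2299]), 'tcp_rot': array([ 0.4416,  0.5533, -0.4404,  0.5521]), 'contact_force': array([ 0.7045, -0.5621,  0.6615]), 'wrist_torque': array([ 0.0066, -0.0057,  0.0271]), 'opening': 1.001383389442836}
scene 533.4451546416191 533.4451546416191 271.12838802266447 212.05004558562257 [[ 0.6445  0.7645 -0.0086 -0.3182]
 [ 0.5557 -0.4762 -0.6815 -0.2324]
 [-0.5251  0.4345 -0.7318  1.855 ]
 [ 0.      0.      0.      1.    ]]
side 483.60973158507664 483.60973158507664 280.97254249679713 209.08868747114576 [[-0.8825 -0.4703  0.0091  0.4337]
 [-0.3071  0.5615 -0.7684  0.2303]
 [ 0.3563 -0.6809 -0.6399  1.4393]
 [ 0.      0.      0.      1.    ]]
wrist 325.19226210127806 325.19226210127806 281.5592413668885 211.61293290980822 [[ 0.2228 -0.9749 -0.0021 -0.6734]
 [-0.9289 -0.2129  0.3028 -0.0401]
 [-0.2957 -0.0655 -0.953   0.3792]
 [ 0.      0.      0.      1.    ]]
```

View pics/scene0.png

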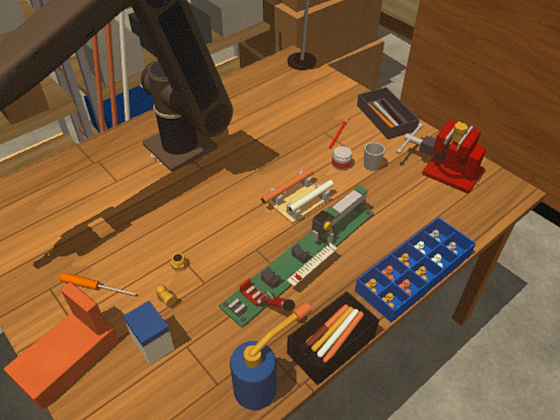

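View pics/side0.png

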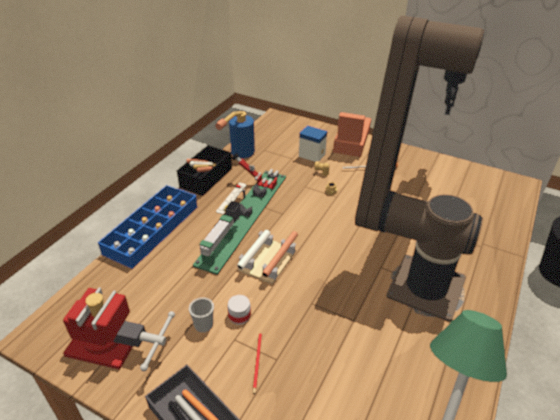

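The scene view shows the green cutter, with its outer tube at about (345,203), head (325,228), red cutter head (250,290) and plate ends near (225,310) and (368,205). The copper tube is at (288,188), on the robot side of the rest, and the white pipe is at (310,197). I'll enlarge both views.

Run:
```python
import cv2
a=cv2.imread("pics/scene0.png")[155:330,210:390]; cv2.imwrite("pics/sc1.png",cv2.resize(a,None,fx=4.4,fy=4.4*0.77,interpolation=cv2.INTER_CUBIC) if 0 else cv2.resize(a[:, :],(600,583),interpolation=cv2.INTER_CUBIC))
a=cv2.imread("pics/side0.png")[155:285,185:315]; cv2.imwrite("pics/si1.png",cv2.resize(a,(585,585),interpolation=cv2.INTER_CUBIC))
```

```text
(no output)
```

View pics/sc1.png

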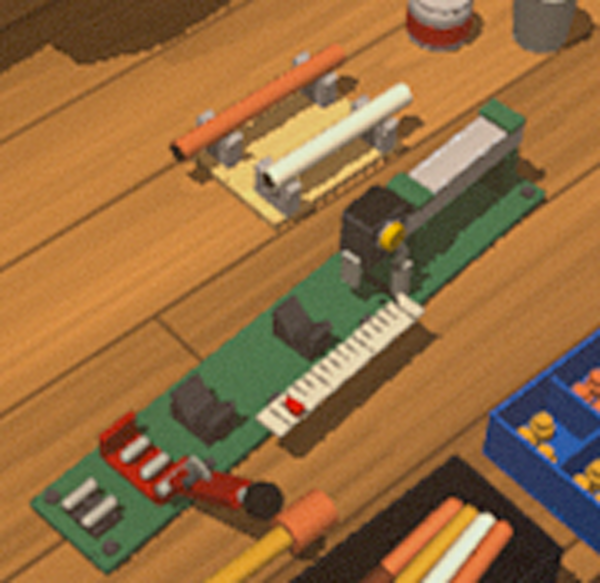

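View pics/si1.png

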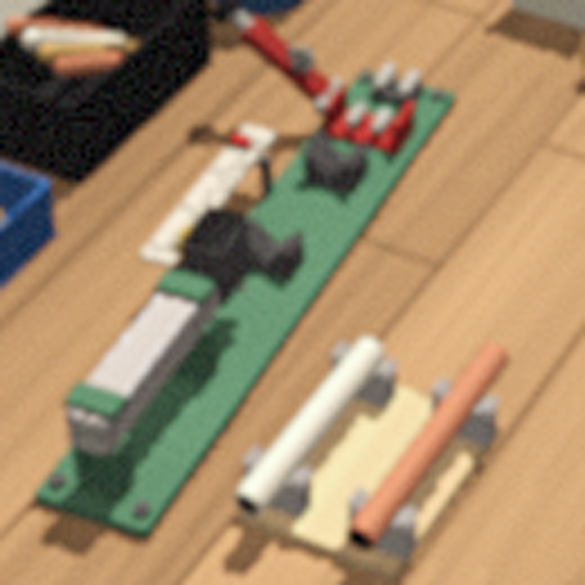

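```bash
cat > h.py <<'E'
import numpy as np
from scipy.optimize import least_squares
np.set_printoptions(precision=4,suppress=True)
L=lambda n:dict(np.load(f"pics/{n}.npz"))
def proj(c,P):
    p=np.atleast_2d(P)@c["view"][:3,:3].T+c["view"][:3,3]
    return np.c_[c["fx"]*p[:,0]/p[:,2]+c["cx"],c["fy"]*p[:,1]/p[:,2]+c["cy"]]
def fish(c,P):
    p=np.atleast_2d(P)@c["view"][:3,:3].T+c["view"][:3,3]
    r=np.hypot(p[:,0],p[:,1]); s=np.arctan2(r,p[:,2])*c["fx"]/r
    return np.c_[s*p[:,0]+c["cx"],s*p[:,1]+c["cy"]]
def T(q,P):  # pose x,y,yaw
    P=np.atleast_2d(P); c,s=np.cos(q[2]),np.sin(q[2])
    return np.c_[q[0]+c*P[:,0]-s*P[:,1],q[1]+s*P[:,0]+c*P[:,1],P[:,2]]
def fit(obs,q0):  # obs: (projfun,cam,px list,model list)
    f=lambda q:np.concatenate([(pf(c,T(q,np.array(m,float)))-np.array(px)).ravel() for pf,c,px,m in obs])
    return least_squares(f,q0,loss="soft_l1"),f
E
python3 - <<'E'
from h import *
sc,si=L("scene0"),L("side0")
a=lambda l:np.array(l)/3.3333+[210,155]-.35
b=lambda l:np.array(l)/4.5+[185,155]-.39
# quick ground guess of direction
def ray(c,px,z):
    R,t=c["view"][:3,:3],c["view"][:3,3]; o=-R.T@t
    d=R.T@[(px[0]-c["cx"])/c["fx"],(px[1]-c["cy"])/c["fy"],1]; return o+d*(z-o[2])/d[2]
A=ray(sc,a([33,500]),.012);B=ray(sc,a([545,190]),.012);C=ray(si,b([453,95]),.012);D=ray(si,b([40,495]),.012)
print(A,C,B,D)
q0=[A[0],A[1],np.arctan2(A[1]-B[1],A[0]-B[0])]; 
r,f=fit([(proj,sc,a([[33,500],[108,562],[545,190]]),[[.25,-.045,.012],[.25,.045,.012],[-.3,.045,.012]]),
 (proj,si,b([[40,495],[150,528],[453,95]]),[[-.3,.045,.012],[-.3,-.045,.012],[.25,-.045,.012]])],q0)
print("cutter",r.x,f(r.x).reshape(-1,2)); q=r.x
for nm,p in dict(head=[-.102,0,.092],button=[-.102,.027,.092],foot=[-.075,0,.04]).items(): print(nm,T(q,p),(proj(sc,T(q,p))-[210,155])*3.333,(proj(si,T(q,p))-[185,155])*4.5)
A=ray(sc,a([180,153]),.045);B=ray(sc,a([338,53]),.045);C=ray(si,b([499,353]),.045);D=ray(si,b([364,532]),.045)
print("tube",A,C,B,D,np.linalg.norm(A-B),np.linalg.norm(C-D))
print("marker scene",ray(sc,a([295,405]),.058),ray(si,b([245,141]),.058))
for c in (A,B,(ray(sc,a([295,405]),.058))):
  d=c[:2]-q[:2]; print(np.cos(q[2])*d[0]+np.sin(q[2])*d[1],-np.sin(q[2])*d[0]+np.cos(q[2])*d[1])
E
```

```text
[ 0.6237 -0.2858  0.012 ] [ 0.6222 -0.28    0.012 ] [0.6583 0.2656 0.012 ] [0.6533 0.2668 0.012 ]
cutter [ 0.6416 -0.0341 -1.4714] [[-0.9226 -0.1772]
 [ 0.3738  2.1325]
 [ 0.3261 -0.8294]
 [-1.2914  0.0662]
 [ 0.3237  1.1835]
 [ 1.0096 -0.9465]]
head [[0.6315 0.0674 0.092 ]] [[370.7928 218.5527]] [[216.3382 248.2978]]
button [[0.6583 0.0701 0.092 ]] [[395.6449 235.2895]] [[182.7318 238.9068]]
foot [[0.6342 0.0406 0.04  ]] [[346.412  276.6139]] [[236.5884 280.6021]]
tube [0.4313 0.0236 0.045 ] [0.4275 0.0219 0.045 ] [0.4269 0.2227 0.045 ] [0.4274 0.2173 0.045 ] 0.1990879886847957 0.19542103003344813
marker scene [ 0.7131 -0.0917  0.058 ] [ 0.7083 -0.0896  0.058 ]
-0.07830133832355546 -0.20351179117655893
-0.27679435435462546 -0.18813161479763793
0.06441687722834451 0.06543701763645796
```

```bash
cat >> h.py <<'E'
from scipy.spatial.transform import Rotation as Ro
def down(jaw):  # tool down, z along horizontal heading jaw (rad)
    x=np.array([0,0,-1.]); z=np.array([np.cos(jaw),np.sin(jaw),0]); return Ro.from_matrix(np.c_[x,np.cross(z,x),z])
def go(p,R):
    from plant import ctrl
    s=ctrl.get_state(); R0=Ro.from_quat(s["tcp_rot"])
    sh=R0.inv().apply(np.array(p)-s["eef_pos"]); rv=(R0.inv()*R).as_rotvec()
    print("t",s["time"],"pos",s["eef_pos"],"shift",sh/.3,"turn",rv/(np.pi/2),"rows",np.linalg.norm(sh)/.0417,np.degrees(np.linalg.norm(rv))/7.16)
E
python3 - <<'E'
from h import *
from plant import ctrl
s=ctrl.get_state(); print(Ro.from_quat(s["tcp_rot"]).as_matrix())
for j in (0,np.pi): go([.45,-.45,.23],down(j)); go([.45,-.28,.23],down(j))
E
```

```text
[[-0.0001  0.9751  0.2219]
 [ 0.0018  0.2219 -0.9751]
 [-1.      0.0003 -0.0018]]
t 0.15 pos [ 0.1498 -0.6577  0.2302] shift [ 0.002   1.1293 -0.4529] turn [-0.8575 -0.0008 -0.0009] rows 8.753601423702888 10.779118454129408
t 0.15 pos [ 0.1498 -0.6577  0.2302] shift [ 0.003   1.2551 -1.0054] turn [-0.8575 -0.0008 -0.0009] rows 11.569270917694343 10.779118454129408
t 0.15 pos [ 0.1498 -0.6577  0.2302] shift [ 0.002   1.1293 -0.4529] turn [ 1.1425 -0.001   0.0009] rows 8.753601423702888 14.360560242453017
t 0.15 pos [ 0.1498 -0.6577  0.2302] shift [ 0.003   1.2551 -1.0054] turn [ 1.1425 -0.001   0.0009] rows 11.569270917694343 14.360560242453017
```

Request:
{"name": "play_rows", "arguments": {"rows": [[100,[0,0.95,-0.45],[-0.78,0,0]],[100,[0,0.95,-0.45],[-0.78,0,0]],[100,[0,0.95,-0.45],[-0.78,0,0]],[100,[0,0.95,-0.45],[-0.78,0,0]],[100,[0,0.95,-0.45],[-0.78,0,0]],[100,[0,0.95,-0.45],[-0.78,0,0]],[100,[0,0.95,-0.45],[-0.78,0,0]],[100,[0,0.95,-0.45],[-0.78,0,0]],[100,[0,0.95,-0.45],[-0.78,0,0]],[100,[0,0.95,-0.45],[-0.78,0,0]]]}}

```text
time: 0.98
eef_pos: [0.3992, -0.4615, 0.2309]
tcp_rot: [0.04, 0.706, -0.04, 0.706]
contact_force: [-0.5, 0.0, -0.5]
opening: 0.997
```

Run:
```python
from h import *
go([.50,-.14,.29],down(0)); go([.5,.0,.29],down(0))
```

```text
t 0.9833 pos [ 0.3992 -0.4615  0.2309] shift [-0.1964  1.1028  0.2134] turn [-0.0716 -0.0003 -0.0004] rows 8.203701175589051 0.9001875040691201
t 0.9833 pos [ 0.3992 -0.4615  0.2309] shift [-0.1961  1.5665  0.1611] turn [-0.0716 -0.0003 -0.0004] rows 11.416877318361893 0.9001875040691201
```

Request:
{"name": "play_rows", "arguments": {"rows": [[100,[-0.1,0.5,0.1],[-0.0716,0,0]],[100,[-0.2,1.0,0.2],[-0.0716,0,0]],[100,[-0.2,1.0,0.2],[-0.0716,0,0]],[100,[-0.2,1.0,0.2],[-0.0716,0,0]],[100,[-0.2,1.0,0.2],[-0.0716,0,0]],[100,[-0.2,1.0,0.2],[-0.0716,0,0]],[100,[-0.2,1.0,0.2],[-0.0716,0,0]],[100,[-0.2,1.0,0.2],[-0.0716,0,0]],[100,[-0.2,1.0,0.2],[-0.0716,0,0]]]}}

```text
time: 1.73
eef_pos: [0.4949, -0.1692, 0.2926]
tcp_rot: [0.001, 0.706, -0.001, 0.708]
contact_force: [0.1, -0.1, 0.2]
opening: 1.002
```

Run:
```python
from h import *
from plant import cams
import cv2
c=cams.read_camera("wrist"); np.savez("pics/w1.npz",**c)
print(-c["view"][:3,:3].T@c["view"][:3,3], c["view"])
cv2.imwrite("pics/w1.png",cv2.resize(c["color"][:,:,::-1],(800,600),interpolation=cv2.INTER_CUBIC))
```

```text
[ 0.4943 -0.0912  0.4347] [[ 1.     -0.0032  0.0024 -0.4957]
 [-0.0038 -0.9529  0.3031 -0.2168]
 [ 0.0014 -0.3031 -0.9529  0.3859]
 [ 0.      0.      0.      1.    ]]
```

View pics/w1.png

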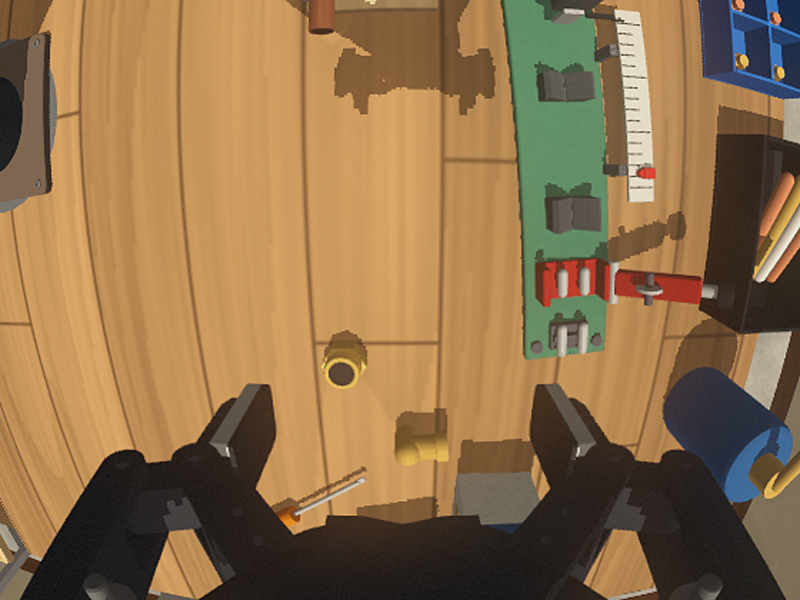

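The wrist view shows the plate's outfeed end at (524..605,357), the V rests, the scale and the red marker tip at about (638,172). The tube's near end is at (322,30). I'll move along to get the tube and cutter in view.

Request:
{"name": "play_rows", "arguments": {"rows": [[100,[0,0.3,0],[0,0,0]],[100,[0,0.5,0],[0,0,0]],[100,[0,0.5,0],[0,0,0]],[100,[0,0.5,0],[0,0,0]],[100,[0,0.5,0],[0,0,0]],[100,[0,0.5,0],[0,0,0]]]}}

```text
time: 2.28
eef_pos: [0.4949, -0.0229, 0.2907]
tcp_rot: [0.003, 0.707, -0.003, 0.707]
contact_force: [0.3, 0.2, 1.2]
opening: 0.999
```

Run:
```python
from h import *
from plant import cams
import cv2
c=cams.read_camera("wrist"); np.savez("pics/w2.npz",**c)
cv2.imwrite("pics/w2.png",cv2.resize(c["color"][:,:,::-1],(800,600),interpolation=cv2.INTER_CUBIC))
```

```text
(no output)
```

View pics/w2.png

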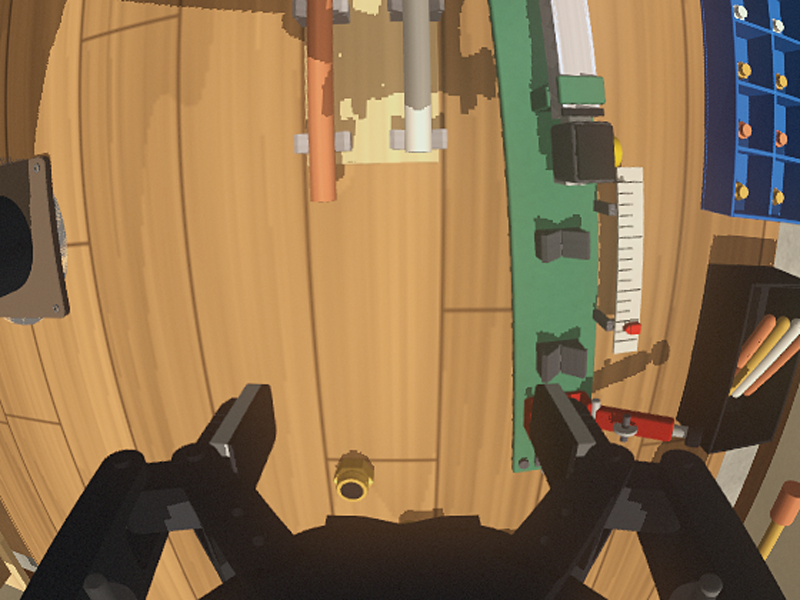

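Run:
```python
from h import *
sc,si,w1,w2=L("scene0"),L("side0"),L("w1"),L("w2")
a=lambda l:np.array(l)/3.3333+[210,155]-.35
b=lambda l:np.array(l)/4.5+[185,155]-.39
w=lambda l:np.array(l)*.7-.15
o1=(proj,sc,a([[33,500],[108,562],[545,190]]),[[.25,-.045,.012],[.25,.045,.012],[-.3,.045,.012]])
o2=(proj,si,b([[40,495],[150,528],[453,95]]),[[-.3,.045,.012],[-.3,-.045,.012],[.25,-.045,.012]])
o3=(fish,w1,w([[528,358],[604,351],[630,201],[654,201],[546,197],[600,195]]),[[.25,-.045,.012],[.25,.045,.012],[.088,.047,.052],[.088,.073,.052],[.085,-.024,.044],[.085,.024,.044]])
o4=(fish,w2,w([[513,472],[617,167],[643,167],[614,352],[637,353]]),[[.25,-.045,.012],[-.088,.047,.052],[-.088,.073,.052],[.088,.047,.052],[.088,.073,.052]])
for O in ([o1,o2],[o3],[o4],[o1,o2,o3,o4]):
    r,f=fit(O,[.64,-.034,-1.47]); q=r.x; print(q); 
print(f(q).reshape(-1,2).round(1))
def fray(c,px,z):
    d=np.array(px)-[c["cx"],c["cy"]]; r=np.hypot(*d); th=r/c["fx"]
    R,t=c["view"][:3,:3],c["view"][:3,3]; o=-R.T@t; v=R.T@np.r_[np.sin(th)*d/r,np.cos(th)]; return o+v*(z-o[2])/v[2]
def loc(P): d=P[:2]-q[:2]; return np.cos(q[2])*d[0]+np.sin(q[2])*d[1],-np.sin(q[2])*d[0]+np.cos(q[2])*d[1]
for c,p in((w1,[638,173]),(w2,[626,328])):
    P=fray(c,w(p),.058); print("marker",P,loc(P))
for p in([321.5,195],[320,60],[319,20]): print("tube",fray(w2,w(p),.045))
for p in([308,180],[336,180],[306,60],[333,60]): print("tube edge",fray(w2,w(p),.045))
print("tube w1 end",fray(w1,w([321,28]),.045))
print("pipe end",fray(w2,w([418,148]),.045))
for n,p in dict(head=[-.102,0,.115],foot=[-.075,0,.04]).items(): print(n,T(q,p),fish(w2,T(q,p))/.7)
```

```text
[ 0.6416 -0.0341 -1.4714]
[ 0.6422 -0.0342 -1.4834]
[ 0.6426 -0.0358 -1.4793]
[ 0.6421 -0.0351 -1.4776]
[[-1.4 -0.3]
 [-0.3  2.2]
 [ 0.7 -0.2]
 [-1.7 -0.4]
 [-0.2  0.8]
 [ 1.4 -1. ]
 [-2.   1.5]
 [ 0.8 -0.5]
 [-0.5 -0.4]
 [-0.4 -0.9]
 [ 5.2  1.5]
 [ 2.1  1.4]
 [-0.1  1. ]
 [-0.  -0.8]
 [-0.5 -1. ]
 [-0.3  0.5]
 [-0.1 -2.5]]
marker [ 0.7012 -0.093   0.058 ] (np.float64(0.06315544886199394), np.float64(0.053482145037661084))
marker [ 0.7031 -0.0907  0.058 ] (np.float64(0.0611070685554664), np.float64(0.05562394659486038))
tube [0.4267 0.0266 0.045 ]
tube [0.4274 0.1419 0.045 ]
tube [0.4264 0.1781 0.045 ]
tube edge [0.4156 0.0398 0.045 ]
tube edge [0.4394 0.0389 0.045 ]
tube edge [0.4156 0.1428 0.045 ]
tube edge [0.4383 0.1412 0.045 ]
tube w1 end [0.4279 0.0247 0.045 ]
pipe end [0.5075 0.0645 0.045 ]
head [[0.6326 0.0665 0.115 ]] [[595.8673 150.2403]]
foot [[0.6351 0.0396 0.04  ]] [[563.6848 181.2467]]
```

Run:
```python
from h import *
go([.4272,.123,.15],down(0)); go([.4272,.123,.026],down(0))
```

```text
t 2.3333 pos [ 0.495  -0.0237  0.2907] shift [ 0.469   0.4871 -0.2303] turn [-0.0062 -0.0006  0.0004] rows 5.138953089424153 0.07794775463625565
t 2.3333 pos [ 0.495  -0.0237  0.2907] shift [ 0.8824  0.4873 -0.2299] turn [-0.0062 -0.0006  0.0004] rows 7.437977652462623 0.07794775463625565
```

Request:
{"name": "play_rows", "arguments": {"rows": [[75,[0.2,0.25,-0.12],[-0.006,0,0]],[75,[0.35,0.4,-0.2],[-0.006,0,0]],[75,[0.469,0.487,-0.23],[-0.006,0,0]],[75,[0.469,0.487,-0.23],[-0.006,0,0]],[75,[0.469,0.487,-0.23],[-0.006,0,0]],[75,[0.469,0.487,-0.23],[-0.006,0,0]],[75,[0.469,0.487,-0.23],[-0.006,0,0]],[75,[0.469,0.487,-0.23],[-0.006,0,0]]]}}

```text
time: 3.0
eef_pos: [0.4285, 0.1227, 0.151]
tcp_rot: [0.0, 0.707, -0.001, 0.707]
contact_force: [0.6, 0.2, 0.1]
opening: 0.752
```

Run:
```python
from h import *
from plant import cams
import cv2
go([.4272,.123,.026],down(0))
c=cams.read_camera("wrist"); np.savez("pics/w3.npz",**c)
cv2.imwrite("pics/w3.png",c["color"][:,:,::-1])
```

```text
t 3.0 pos [0.4285 0.1227 0.151 ] shift [ 0.4167  0.0012 -0.0046] turn [-0.0006  0.0004  0.0004] rows 2.9978258188676103 0.011112924900404556
```

View pics/w3.png

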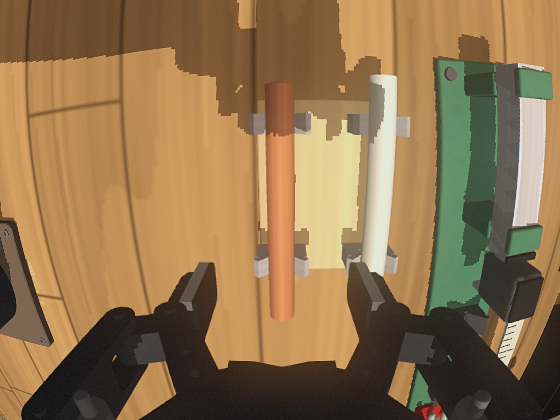

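The tube runs from (279,84) to (282,320), centred between the fingers.

```bash
cat >> h.py <<'E'
def fray(c,px,z):
    d=np.array(px)-[c["cx"],c["cy"]]; r=np.hypot(*d); th=r/c["fx"]
    R,t=c["view"][:3,:3],c["view"][:3,3]; o=-R.T@t; v=R.T@np.r_[np.sin(th)*d/r,np.cos(th)]; return o+v*(z-o[2])/v[2]
E
python3 - <<'E'
from h import *
w=L("w3")
print(fray(w,[279,83],.05),fray(w,[282,318],.045))
for y in (100,200,290):print(fray(w,[282,y],.045))
E
```

```text
[0.4262 0.222  0.05  ] [0.4285 0.0178 0.045 ]
[0.4284 0.2094 0.045 ]
[0.4284 0.1314 0.045 ]
[0.4285 0.0489 0.045 ]
```

Request:
{"name": "play_rows", "arguments": {"rows": [[75,[0.13,0,-0.005],[0,0,0]],[75,[0.26,0,-0.005],[0,0,0]],[75,[0.36,0,-0.005],[0,0,0]],[75,[0.415,0,-0.005],[0,0,0]],[75,[0.415,0,-0.005],[0,0,0]]]}}

```text
time: 3.47
eef_pos: [0.4251, 0.1223, 0.0239]
tcp_rot: [0.001, 0.709, -0.001, 0.705]
contact_force: [-0.3, -0.2, -0.5]
opening: 0.748
```

Request:
{"name": "play_rows", "arguments": {"rows": [[75,[0,0,0.006],[0,0,0]],[15,[0,0,0.006],[0,0,0]],[15,[0,0,0.006],[0,0,0]],[15,[0,0,0.006],[0,0,0]],[15,[0,0,0.006],[0,0,0]],[15,[0,0,0.006],[0,0,0]],[15,[0,0,0.006],[0,0,0]],[15,[0,0,0.006],[0,0,0]]], "force": 40}}

```text
time: 4.13
eef_pos: [0.4276, 0.1239, 0.0278]
tcp_rot: [-0.001, 0.708, 0.0, 0.707]
contact_force: [-5.3, -2.5, 8.1]
opening: 0.242
```

Request:
{"name": "play_rows", "arguments": {"rows": [[15,[-0.1,0,0],[0,0,0]],[15,[-0.23,0,0],[0,0,0]],[15,[-0.36,0,0],[0,0,0]],[15,[-0.47,0,0],[0,0,0]],[15,[-0.47,0,0],[0,0,0]],[15,[-0.47,0,0],[0,0,0]]]}}

```text
time: 4.63
eef_pos: [0.4294, 0.1242, 0.1701]
tcp_rot: [-0.0, 0.705, 0.0, 0.71]
contact_force: [0.1, 0.0, -2.0]
opening: 0.243
```

```bash
echo 'Q=np.array([.6424,-.035,-1.480])' >> h.py
python3 - <<'E'
from h import *
p=T(Q,[.042,0,0])[0]; print(p)
go([p[0],p[1],.165],down(Q[2]+np.pi/2))
E
```

```text
[ 0.6462 -0.0768  0.    ]
t 4.6333 pos [0.4294 0.1242 0.1701] shift [ 0.0217 -0.6703  0.7223] turn [-0.0575  0.0043 -0.    ] rows 7.090840580399722 0.7249429811180454
```

Request:
{"name": "play_rows", "arguments": {"rows": [[15,[0.0,-0.08,0.08],[-0.01,0.002,0]],[15,[0.01,-0.17,0.18],[-0.03,0.003,0]],[15,[0.02,-0.26,0.28],[-0.0575,0.004,0]],[15,[0.02,-0.35,0.38],[-0.0575,0.004,0]],[15,[0.02,-0.44,0.475],[-0.0575,0.004,0]],[15,[0.02,-0.53,0.57],[-0.0575,0.004,0]],[15,[0.02,-0.61,0.66],[-0.0575,0.004,0]],[15,[0.02,-0.67,0.722],[-0.0575,0.004,0]],[15,[0.02,-0.67,0.722],[-0.0575,0.004,0]],[15,[0.02,-0.67,0.722],[-0.0575,0.004,0]]]}}

```text
time: 5.47
eef_pos: [0.6434, -0.0776, 0.1579]
tcp_rot: [-0.031, 0.71, 0.032, 0.702]
contact_force: [-0.4, 0.2, -1.1]
opening: 0.242
```

Run:
```python
from h import *
from plant import cams
import cv2
p=T(Q,[.042,0,0])[0]
go([p[0],p[1],.085],down(Q[2]+np.pi/2))
go([p[0],p[1],.022],down(Q[2]+np.pi/2))
c=cams.read_camera("wrist"); np.savez("pics/w4.npz",**c)
cv2.imwrite("pics/w4.png",cv2.resize(c["color"][:,:,::-1],(800,600),interpolation=cv2.INTER_CUBIC))
for x in (.04,):
  for n,m in dict(r1a=[-.03,-.024,.044],r1b=[-.03,.024,.044],r2a=[.115,-.024,.044],r2b=[.115,.024,.044],s1=[-.088,.047,.052],s2=[.088,.073,.052],cap=[-.102,0,.115]).items(): print(n,fish(c,T(Q,m))/.7)
```

```text
t 5.4667 pos [ 0.6434 -0.0776  0.1579] shift [0.2429 0.0013 0.0123] turn [-0.0013 -0.0072 -0.0015] rows 1.749913253081691 0.09345312470738425
t 5.4667 pos [ 0.6434 -0.0776  0.1579] shift [0.4529 0.0008 0.0147] turn [-0.0013 -0.0072 -0.0015] rows 3.260051323352782 0.09345312470738425
r1a [[366.4934 170.0986]]
r1b [[454.4711 170.3081]]
r2a [[371.8076 406.462 ]]
r2b [[447.375  406.6298]]
s1 [[499.4051  65.9692]]
s2 [[529.8864 373.1385]]
cap [[411.4305  -0.4892]]
```

View pics/w4.png

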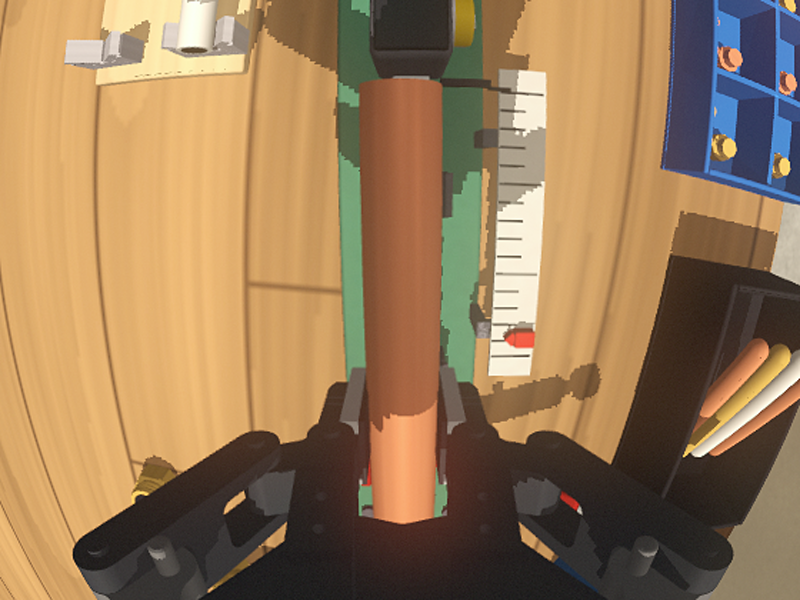

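The tube is above the V rests and straight with the tube line. The scale corners match the prediction to 1-2 px, and the marker tip is at (505,340). Lowering in two stages.

Request:
{"name": "play_rows", "arguments": {"rows": [[15,[0.08,0,0.012],[0,-0.007,0]],[15,[0.16,0,0.012],[0,-0.007,0]],[15,[0.24,0,0.0125],[0,-0.007,0]],[15,[0.3,0,0.0125],[0,-0.007,0]],[15,[0.36,0,0.0125],[0,-0.007,0]],[15,[0.36,0,0.0125],[0,-0.007,0]],[15,[0.36,0,0.0125],[0,-0.007,0]]]}}

```text
time: 6.1
eef_pos: [0.6452, -0.075, 0.0513]
tcp_rot: [-0.032, 0.706, 0.033, 0.706]
contact_force: [-0.2, 0.5, -1.3]
opening: 0.244
```

Run:
```python
from h import *
from plant import cams
w=L("w4")
def loc(P): d=P[:2]-Q[:2]; return np.cos(Q[2])*d[0]+np.sin(Q[2])*d[1],-np.sin(Q[2])*d[0]+np.cos(Q[2])*d[1]
print("tube end",loc(fray(w,np.array([401,80])*.7-.15,.188)),loc(fray(w,np.array([401,80])*.7-.15,.177)))
for z in (.052,.058,.064): print("marker",loc(fray(w,np.array([505,340])*.7-.15,z)))
print("ptr",loc(fray(w,np.array([490,85])*.7-.15,.0575)))
p=T(Q,[.042,0,0])[0]
go([p[0],p[1],.022],down(Q[2]+np.pi/2))
```

```text
tube end (np.float64(-0.05487382943508741), np.float64(-0.0032105643956068103)) (np.float64(-0.05679967071321806), np.float64(-0.0033642137428330663))
marker (np.float64(0.06588095258901697), np.float64(0.055392788461218465))
marker (np.float64(0.06343541389996492), np.float64(0.05401346203942153))
marker (np.float64(0.06098987521091289), np.float64(0.052634135617624825))
ptr (np.float64(-0.07623399315098393), np.float64(0.04078904599229022))
t 6.1 pos [ 0.6452 -0.075   0.0513] shift [ 0.0976 -0.0065  0.0028] turn [ 0.0006  0.0001 -0.0014] rows 0.7042613406963001 0.018769830298174618
```

Request:
{"name": "play_rows", "arguments": {"rows": [[15,[0.04,0,0.003],[0,0,0]],[15,[0.07,0,0.003],[0,0,0]],[15,[0.093,0,0.003],[0,0,0]],[15,[0.093,0,0.003],[0,0,0]],[15,[0.093,0,0.003],[0,0,0]]]}}

```text
time: 6.52
eef_pos: [0.6482, -0.0765, 0.0249]
tcp_rot: [-0.032, 0.705, 0.032, 0.708]
contact_force: [-0.5, -0.0, -0.2]
opening: 0.243
```

Request:
{"name": "play_rows", "arguments": {"rows": [[15,[0.006,0,-0.003],[0,0,0]],[15,[0.006,0,-0.003],[0,0,0]],[15,[0.006,0,-0.003],[0,0,0]]]}}

```text
time: 6.77
eef_pos: [0.6482, -0.0766, 0.0246]
tcp_rot: [-0.032, 0.704, 0.032, 0.708]
contact_force: [-1.6, 1.4, 4.5]
opening: 0.241
```

Request:
{"name": "play_rows", "arguments": {"rows": [[48,[0,0,0],[0,0,0]],[48,[0,0,0],[0,0,0]],[48,[0,0,0],[0,0,0]],[48,[0,0,0],[0,0,0]],[48,[0,0,0],[0,0,0]],[48,[-0.08,0,0],[0,0,0]],[48,[-0.2,0,0],[0,0,0]],[48,[-0.32,0,0],[0,0,0]],[48,[-0.44,0,0],[0,0,0]],[48,[-0.44,0,0],[0,0,0]]]}}

```text
time: 7.6
eef_pos: [0.652, -0.0781, 0.1655]
tcp_rot: [-0.034, 0.699, 0.03, 0.714]
contact_force: [0.9, -0.6, 1.9]
opening: 0.479
```

Run:
```python
from h import *
from plant import cams
import cv2
p=T(Q,[-.102,0.0015,0])[0]; print(p)
go([p[0],p[1],.17],down(Q[2]+np.pi/2))
c=cams.read_camera("wrist"); np.savez("pics/w5.npz",**c)
cv2.imwrite("pics/w5.png",cv2.resize(c["color"][:,:,::-1],(800,600),interpolation=cv2.INTER_CUBIC))
for n,m in dict(r1a=[-.056,-.011,.04],r1b=[-.056,.011,.04],s1=[-.088,.047,.052],s2=[.088,.073,.052],cap=[-.125,0,.115],cap2=[-.079,0,.115]).items(): print(n,fish(c,T(Q,m))/.7)
```

```text
[0.6346 0.0667 0.    ]
t 7.6 pos [ 0.652  -0.0781  0.1655] shift [-0.018   0.4858 -0.0136] turn [-0.0001  0.0128  0.0035] rows 3.498542175452843 0.16653272185869386
r1a [[369.0692 120.6098]]
r1b [[408.1919 120.408 ]]
s1 [[475.3181  63.8943]]
s2 [[507.6319 363.5819]]
cap [[387.5534 -46.7031]]
cap2 [[387.0756  52.3131]]
```

View pics/w5.png

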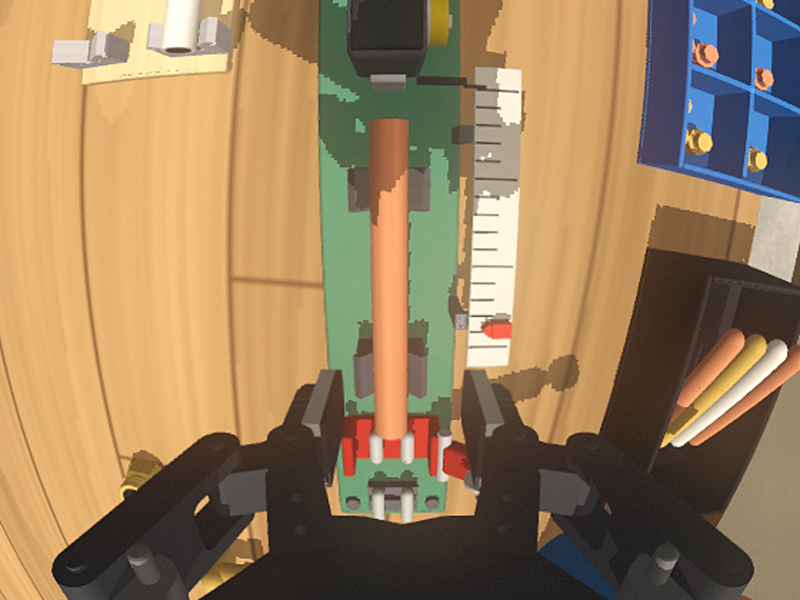

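Request:
{"name": "play_rows", "arguments": {"rows": [[85,[-0.01,0.12,-0.01],[0,0.012,0.003]],[85,[-0.018,0.25,-0.013],[0,0.012,0.003]],[85,[-0.018,0.38,-0.013],[0,0.012,0.003]],[85,[-0.018,0.486,-0.013],[0,0.012,0.003]],[85,[-0.018,0.486,-0.013],[0,0.012,0.003]],[85,[-0.018,0.486,-0.013],[0,0.012,0.003]],[85,[-0.018,0.486,-0.013],[0,0.012,0.003]]]}}

```text
time: 8.23
eef_pos: [0.6294, 0.0678, 0.1595]
tcp_rot: [-0.031, 0.712, 0.034, 0.701]
contact_force: [0.1, -0.1, -0.6]
opening: 0.849
```

Run:
```python
from h import *
from plant import cams
import cv2
p=T(Q,[-.102,0.0015,0])[0]; print(p)
go([p[0],p[1],.072],down(Q[2]+np.pi/2))
c=cams.read_camera("wrist"); np.savez("pics/w6.npz",**c)
cv2.imwrite("pics/w6.png",c["color"][:,:,::-1])
for n,m in dict(cap=[-.125,0.017,.115],cap2=[-.125,-.017,.115],cap3=[-.079,-.017,.115],bt=[-.102,.027,.092]).items(): print(n,fish(c,T(Q,m)))
```

```text
[0.6346 0.0667 0.    ]
t 8.2333 pos [0.6294 0.0678 0.1595] shift [ 0.2915 -0.0065  0.0217] turn [ 0.0001 -0.0102 -0.003 ] rows 2.1031188227866653 0.13373342730673685
cap [[317.7442 207.8269]]
cap2 [[261.2244 207.5018]]
cap3 [[262.7277 275.1611]]
bt [[327.9161 230.1783]]
```

View pics/w6.png

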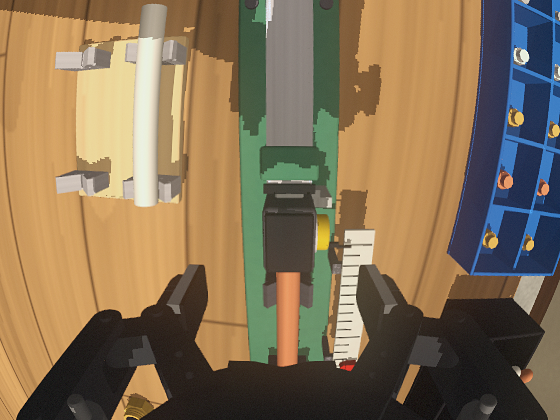

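The head's cap is at (263..315, 207..272) and the button at (323,233), both as predicted. Descending, then settling.

Request:
{"name": "play_rows", "arguments": {"rows": [[85,[0.09,-0.004,0.012],[0,-0.005,0]],[85,[0.18,-0.004,0.015],[0,-0.005,0]],[85,[0.26,-0.004,0.015],[0,-0.005,0]],[85,[0.28,-0.004,0.015],[0,-0.005,0]],[85,[0.28,-0.004,0.015],[0,-0.005,0]],[85,[0.28,-0.004,0.015],[0,-0.005,0]],[85,[0.28,-0.004,0.015],[0,-0.005,0]]]}}

```text
time: 8.87
eef_pos: [0.6349, 0.0669, 0.0789]
tcp_rot: [-0.03, 0.707, 0.033, 0.705]
contact_force: [-0.4, 0.2, 0.9]
opening: 0.853
```

Run:
```python
from h import *
p=T(Q,[-.102,0.0015,0])[0]
go([p[0],p[1],.072],down(Q[2]+np.pi/2))
```

```text
t 8.8667 pos [0.6349 0.0669 0.0789] shift [ 0.0229 -0.0007 -0.0008] turn [-0.0007 -0.0018 -0.0028] rows 0.1647703323732553 0.0431229373458959
```

Now lower the last 6 mm and close on the head.

Request:
{"name": "play_rows", "arguments": {"rows": [[85,[0.021,0,0],[0,0,0]],[30,[0.021,0,0],[0,0,0]],[30,[0.021,0,0],[0,0,0]],[30,[0.021,0,0],[0,0,0]],[30,[0.021,0,0],[0,0,0]],[30,[0.021,0,0],[0,0,0]],[30,[0.021,0,0],[0,0,0]],[30,[0.021,0,0],[0,0,0]],[30,[0.021,0,0],[0,0,0]]], "force": 50}}

```text
time: 9.62
eef_pos: [0.6344, 0.0676, 0.0724]
tcp_rot: [-0.031, 0.708, 0.034, 0.705]
contact_force: [-2.5, 0.2, 5.4]
opening: 0.419
```

Request:
{"name": "play_rows", "arguments": {"rows": [[30,[0,-0.013,0],[0,0,0]],[30,[0,-0.03,0],[0,0,0]],[30,[0,-0.05,0],[0,0,0]],[30,[0,-0.07,0],[0,0,0]],[30,[0,-0.09,0],[0,0,0]],[30,[0,-0.11,0],[0,0,0]],[30,[0,-0.13,0],[0,0,0]],[30,[0,-0.145,0],[0,0,0]],[30,[0,-0.16,0],[0,0,0]],[30,[0,-0.167,0],[0,0,0]]]}}

```text
time: 10.45
eef_pos: [0.6387, 0.0199, 0.0724]
tcp_rot: [-0.029, 0.708, 0.035, 0.705]
contact_force: [-3.1, 7.7, 7.5]
opening: 0.421
```

Run:
```python
from h import *
from plant import ctrl
s=ctrl.get_state(); d=s["eef_pos"][:2]-Q[:2]
print(np.cos(Q[2])*d[0]+np.sin(Q[2])*d[1],-np.sin(Q[2])*d[0]+np.cos(Q[2])*d[1],s["contact_force"])
p=T(Q,[.0365,0.0015,0])[0]; go([p[0],p[1],.072],down(Q[2]+np.pi/2))
```

```text
-0.054960810988582784 0.0013181131324677933 [-3.1475  7.7327  7.5493]
t 10.45 pos [0.6387 0.0199 0.0724] shift [-0.0014 -0.3049  0.0008] turn [-0.0005 -0.002  -0.0054] rows 2.19332690553763 0.07285883983058523
```

Request:
{"name": "play_rows", "arguments": {"rows": [[30,[0,-0.01,0],[0,0,0]],[30,[0,-0.03,0],[0,0,0]],[30,[0,-0.052,0],[0,0,0]],[30,[0,-0.075,0],[0,0,0]],[30,[0,-0.1,0],[0,0,0]],[30,[0,-0.125,0],[0,0,0]],[30,[0,-0.15,0],[0,0,0]],[30,[0,-0.172,0],[0,0,0]],[30,[0,-0.19,0],[0,0,0]],[30,[0,-0.2,0],[0,0,0]]]}}

```text
time: 11.28
eef_pos: [0.6442, -0.0397, 0.0723]
tcp_rot: [-0.029, 0.708, 0.035, 0.705]
contact_force: [-4.1, 10.5, 8.2]
opening: 0.423
```

Request:
{"name": "play_rows", "arguments": {"rows": [[30,[0,-0.005,0],[0,0,0]],[30,[0,-0.012,0],[0,0,0]],[30,[0,-0.02,0],[0,0,0]],[30,[0,-0.028,0],[0,0,0]],[30,[0,-0.036,0],[0,0,0]],[30,[0,-0.044,0],[0,0,0]],[30,[0,-0.05,0],[0,0,0]],[30,[0,-0.055,0],[0,0,0]],[30,[0,-0.06,0],[0,0,0]],[30,[0,-0.06,0],[0,0,0]]]}}

```text
time: 12.12
eef_pos: [0.6457, -0.0569, 0.0723]
tcp_rot: [-0.029, 0.708, 0.035, 0.705]
contact_force: [-5.5, 8.2, 9.0]
opening: 0.421
```

Run:
```python
from h import *
from plant import ctrl,cams
import cv2
s=ctrl.get_state(); d=s["eef_pos"][:2]-Q[:2]
print(np.cos(Q[2])*d[0]+np.sin(Q[2])*d[1],-np.sin(Q[2])*d[0]+np.cos(Q[2])*d[1],s["contact_force"])
ims=[]
for n in("wrist","side","scene"):
    c=cams.read_camera(n); np.savez(f"pics/{n}7.npz",**c)
    pf=fish if n=="wrist" else proj
    m=pf(c,T(Q,[.05,.05,.0575]))[0]; print(n,m)
    x,y=int(m[0]),int(m[1]); h=60 if n=="wrist" else 33
    x=min(max(x,h),559-h);y=min(max(y,h),419-h); print(x-h,y-h,h)
    ims.append(cv2.resize(c["color"][y-h:y+h,x-h:x+h,::-1],(396,396) if n!="wrist" else (396,396),interpolation=cv2.INTER_CUBIC))
cv2.imwrite("pics/z7.png",cv2.resize(np.hstack(ims[:2]),(792,396)))
cv2.imwrite("pics/z7s.png",ims[2])
```

```text
0.022143316343690784 0.0013303057942615749 [-5.4818  8.2091  8.988 ]
wrist [365.4603 303.1987]
305 243 60
side [240.4501 188.404 ]
207 155 33
scene [297.1926 270.1555]
264 237 33
```

View pics/z7.png

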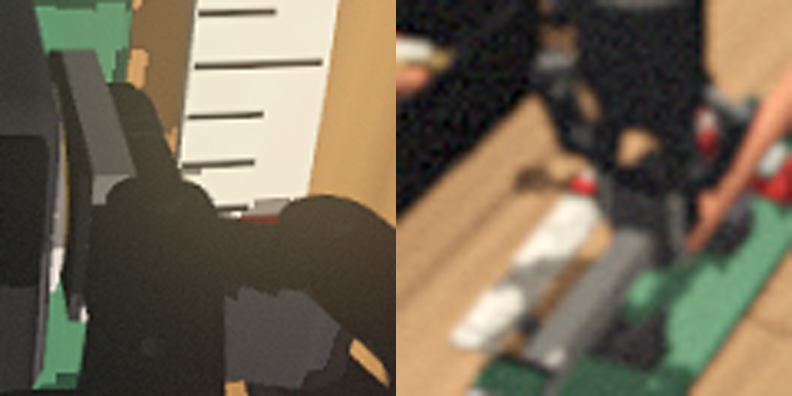

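Run:
```python
from h import *
import cv2
xs=np.arange(-.095,.0951,.0005); ys=np.arange(.040,.0801,.0005)
X,Y=np.meshgrid(xs,ys,indexing="ij")
for n in("w1","w2","w4","w5"):
    c=L(n); 
    for z in(.052,.058):
        m=fish(c,T(Q,np.c_[X.ravel(),Y.ravel(),np.full(X.size,z)])).reshape(X.shape+(2,)).astype(np.float32)
        im=cv2.remap(c["color"],m[...,0],m[...,1],cv2.INTER_LINEAR).astype(float)
        red=(im[...,0]>120)&(im[...,1]<.5*im[...,0])&(im[...,2]<.5*im[...,0])&(X>.04)
        if z==.052:
            g=im[:,(ys>.0485)&(ys<.0545)].mean((1,2)); 
            k=[i for i in range(3,len(g)-3) if g[i]==g[i-3:i+4].min() and g[i]<np.median(g[max(0,i-15):i+15])-15]
            print(n,"lines",(xs[k]*1e3).round(1))
            w=im.min(2)[:,(ys>.050)&(ys<.070)].mean(1); e=np.where(w>.6*np.percentile(w,90))[0]; print(" scale x ends",xs[e[0]]*1e3,xs[e[-1]]*1e3)
            w=im.min(2)[(xs>.0)&(xs<.05)].mean(0); e=np.where(w>.6*w.max())[0]; print(" scale y",ys[e[0]]*1e3,ys[e[-1]]*1e3)
        xr,yr=X[red],Y[red]; t=yr.min()
        print(" z",z,"red n",red.sum(),"tip y",t*1e3,"tip x",xr[yr<t+.0015].mean()*1e3,"body x",np.percentile(xr[yr>t+.006],[3,97])*1e3,"centr",xr.mean()*1e3)
```

```text
w1 lines [-76.5 -64.  -53.5 -44.  -33.5 -24.  -13.5  -4.    6.   16.   26.5  36.5
  45.5  56.   66.   76.   90.5]
 scale x ends -87.0 89.00000000000016
 scale y 46.00000000000001 72.50000000000004
 z 0.052 red n 614 tip y 56.000000000000014 tip x 64.03125000000014 body x [59.  67.5] centr 63.2809446254073
 z 0.058 red n 597 tip y 52.500000000000014 tip x 63.62500000000014 body x [59. 67.] centr 62.98157453936362
w2 lines [-88.  -74.  -64.  -54.  -43.5 -34.5 -24.  -13.5  -4.5   6.   16.   25.5
  36.   46.5  56.   66.   75.5]
 scale x ends -87.5 89.00000000000016
 scale y 46.00000000000001 73.00000000000004
 z 0.052 red n 624 tip y 57.500000000000014 tip x 64.9166666666668 body x [60.5 70.5] centr 65.36458333333347
 z 0.058 red n 610 tip y 54.000000000000014 tip x 62.230769230769376 body x [58.  67.5] centr 62.68934426229522
w4 lines [-74.  -64.  -53.5 -43.5 -33.5 -24.  -14.   -4.    6.   16.   26.   36.5
  46.   56.   66.   76.   89.5]
 scale x ends -86.5 89.00000000000016
 scale y 46.50000000000001 73.00000000000004
 z 0.052 red n 553 tip y 55.500000000000014 tip x 65.20833333333348 body x [61. 70.] centr 65.48191681736
 z 0.058 red n 522 tip y 54.000000000000014 tip x 62.81818181818194 body x [59.  67.5] centr 63.1599616858239
w5 lines [-74.  -63.5 -54.  -44.  -34.  -24.  -14.   -3.5   6.   16.   26.   36.
  46.5  56.   66.   75.5]
 scale x ends -86.5 89.50000000000016
 scale y 46.50000000000001 73.00000000000004
 z 0.052 red n 514 tip y 55.500000000000014 tip x 65.13636363636378 body x [61.5 69.5] centr 65.56614785992234
 z 0.058 red n 484 tip y 54.500000000000014 tip x 62.80769230769244 body x [59.5 67.5] centr 63.23863636363651
```

Request:
{"name": "play_rows", "arguments": {"rows": [[30,[0,-0.004,0],[0,0,0]],[30,[0,-0.009,0],[0,0,0]],[30,[0,-0.015,0],[0,0,0]],[30,[0,-0.021,0],[0,0,0]],[30,[0,-0.026,0],[0,0,0]],[30,[0,-0.03,0],[0,0,0]],[30,[0,-0.034,0],[0,0,0]],[30,[0,-0.037,0],[0,0,0]],[30,[0,-0.037,0],[0,0,0]],[30,[0,-0.037,0],[0,0,0]]]}}

```text
time: 13.1
eef_pos: [0.6467, -0.068, 0.0724]
tcp_rot: [-0.029, 0.708, 0.035, 0.705]
contact_force: [-4.0, 9.8, 8.3]
opening: 0.418
```

Run:
```python
from h import *
from plant import ctrl,cams
import cv2
s=ctrl.get_state(); d=s["eef_pos"][:2]-Q[:2]
u=[np.cos(Q[2]),np.sin(Q[2])]
print("disp",(s["eef_pos"][:2]-[.6344,.0676])@u,-np.sin(Q[2])*d[0]+np.cos(Q[2])*d[1],s["contact_force"],s["dq"])
Qc=np.r_[T(Q,[.001,0,0])[0][:2],Q[2]]
ims=[]
for n in("scene","side","wrist"):
    c=cams.read_camera(n); np.savez(f"pics/{n}8.npz",**c)
    pf=fish if n=="wrist" else proj
    P={"ptr/marker62":[.062,.054,.0575],"tubeend62":[.062,0,.051],"tube far":[.262,0,.051],"cut":[.165,0,.04]}
    h=(40,40); m=pf(c,T(Qc,[.09,.03,.05]))[0]; x,y=m.astype(int); h=45
    x=min(max(x,h),559-h);y=min(max(y,h),419-h); k=400/(2*h)
    for a,b in P.items(): print(n,a,(pf(c,T(Qc,b))[0]-[x-h,y-h])*k)
    if n!="wrist": ims.append(cv2.resize(c["color"][y-h:y+h,x-h:x+h,::-1],(400,400),interpolation=cv2.INTER_CUBIC))
cv2.imwrite("pics/z8.png",np.hstack(ims))
```

```text
disp 0.13612936050582436 0.001328164448417045 [-3.9988  9.8304  8.2691] [-0.0012  0.0004  0.0001 -0.0024  0.0019  0.0008]
scene ptr/marker62 [266.4586 190.4907]
scene tubeend62 [200.8186 146.3734]
scene tube far [-45.2572 348.7073]
scene cut [ 78.9873 257.9125]
side ptr/marker62 [160.3547 204.8494]
side tubeend62 [221.8273 227.8114]
side tube far [321.1563  97.2268]
side cut [275.0923 168.7226]
wrist ptr/marker62 [402.4017  64.7927]
wrist tubeend62 [-3.5508 47.7369]
wrist tube far [ -1.5352 775.2869]
wrist cut [ -1.9914 479.6269]
```

View pics/z8.png

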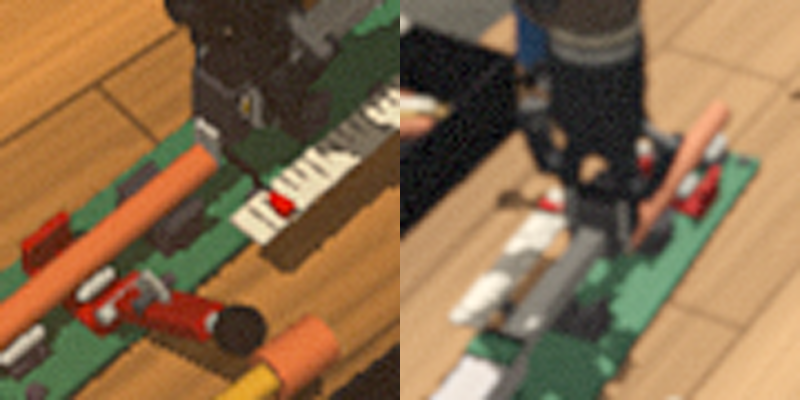

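Scene view: the pointer runs from the head and ends at the red marker's tip, about (270,193), with the tube end against the steel foot at (212,148). I'll nudge forward the last 0.9 mm and check the tube's position numerically.

Request:
{"name": "play_rows", "arguments": {"rows": [[30,[0,-0.001,0],[0,0,0]],[30,[0,-0.002,0],[0,0,0]],[30,[0,-0.003,0],[0,0,0]],[30,[0,-0.003,0],[0,0,0]],[30,[0,-0.003,0],[0,0,0]],[30,[0,-0.003,0],[0,0,0]],[30,[0,-0.003,0],[0,0,0]],[30,[0,-0.003,0],[0,0,0]]]}}

```text
time: 13.92
eef_pos: [0.6468, -0.0687, 0.0724]
tcp_rot: [-0.029, 0.708, 0.035, 0.705]
contact_force: [-4.5, 9.5, 8.5]
opening: 0.42
```

Run:
```python
from h import *
from plant import ctrl,cams
import cv2
s=ctrl.get_state(); u=[np.cos(Q[2]),np.sin(Q[2])]
print("disp",(s["eef_pos"][:2]-[.6344,.0676])@u,s["contact_force"],s["opening"])
Qc=np.r_[T(Q,[.001,0,0])[0][:2],Q[2]]
c=cams.read_camera("scene"); 
xs=np.arange(.03,.3,.001); 
def samp(P): 
    m=proj(c,T(Qc,P)).astype(np.float32); return cv2.remap(c["color"],m[None,:,0],m[None,:,1],cv2.INTER_LINEAR)[0].astype(int)
v=samp(np.c_[xs,0*xs,0*xs+.051])
for i in list(range(20,50,2))+list(range(215,250,2)): print(round(xs[i]*1e3),v[i],end=" ")
print()
# pointer/marker: sample along x at y just before the tip
for y in(.044,.048,.052,.056,.06):
    xx=np.arange(.046,.082,.002); print(y,[tuple(a) for a in samp(np.c_[xx,0*xx+y,0*xx+.0575]).tolist()])
```

```text
disp 0.13685563520589888 [-4.4912  9.4858  8.505 ] 0.4197239573739707
50 [131 120 103] 52 [132 122 104] 54 [118 107  91] 56 [113 103  89] 58 [111 103  88] 60 [128 106  86] 62 [164 107  77] 64 [204 111  66] 66 [229 116  60] 68 [236 119  61] 70 [233 118  60] 72 [229 114  58] 74 [229 114  59] 76 [230 117  61] 78 [230 119  60] 245 [230 118  60] 247 [230 118  58] 249 [231 120  60] 251 [234 122  65] 253 [232 119  62] 255 [229 115  59] 257 [233 119  61] 259 [234 121  62] 261 [215 109  55] 263 [143  73  37] 265 [69 38 20] 267 [85 55 27] 269 [137  90  41] 271 [175 116  59] 273 [177 116  57] 275 [173 114  54] 277 [173 114  56] 279 [170 112  55] 
0.044 [(61, 85, 55), (64, 88, 58), (65, 86, 58), (62, 86, 55), (66, 97, 63), (67, 99, 63), (65, 89, 54), (58, 64, 41), (52, 45, 33), (57, 57, 40), (68, 73, 54), (78, 87, 66), (81, 104, 72), (77, 108, 74), (72, 111, 72), (73, 113, 71), (75, 116, 72), (75, 115, 74)]
0.048 [(106, 137, 96), (95, 128, 89), (94, 128, 87), (110, 139, 98), (108, 136, 95), (92, 127, 87), (78, 109, 73), (64, 83, 55), (67, 64, 50), (72, 56, 51), (95, 80, 72), (99, 84, 77), (108, 
[... 302 characters left out ...]
, 163), (224, 206, 168), (228, 206, 171), (203, 183, 151), (197, 178, 145), (202, 186, 152)]
0.056 [(205, 186, 154), (174, 155, 129), (196, 176, 148), (229, 212, 178), (235, 221, 182), (229, 204, 168), (204, 142, 116), (194, 83, 67), (199, 85, 67), (207, 124, 99), (200, 149, 122), (183, 164, 136), (203, 186, 153), (235, 218, 179), (235, 218, 180), (206, 186, 154), (180, 160, 133), (195, 175, 146)]
0.06 [(212, 194, 159), (190, 170, 141), (206, 187, 155), (228, 215, 178), (233, 217, 179), (232, 197, 161), (222, 126, 101), (212, 43, 32), (216, 8, 2), (206, 12, 1), (170, 44, 30), (161, 114, 92), (198, 175, 143), (232, 218, 179), (229, 214, 177), (202, 181, 150), (171, 154, 127), (176, 161, 132)]
```

```bash
python3 -c "
from plant import ctrl
print(ctrl.sign_off())"
```

```text
the job is handed in; nothing more can be done
None
```

I laid the copper tube in the cutter's V rests with the gauge still parked. Then I squeezed the gauge head across the lock button, drew the arm out to the red marker, and handed in at about 14 s with the gripper still holding the head. No verdict came back.

**Last checks (numbers from the final scene image and the robot's state):**
- **Pointer:** the arm moved 136.9 mm by the tool's own reading. The marker is at about 137 mm by measuring it against the scale lines. In the image, pointer and marker tip lie at x ≈ 61–62 mm of the cutter's frame, within about 1 mm of each other.
- **Tube:** it spans x ≈ 63 to 263 mm, so its end is within about 1 mm of the foot. Its y, height and angle were not measured again after the push; they looked straight in the last picture.
- **Grip:** set to 50 N. The opening read 35.7 mm, against 37 mm with the button pressed home. It had also read about 1.4 mm low on the 22 mm tube.

**Disagreements and limits:**
- My fitted cutter pose was about 1 mm off along x against the scale ends. I corrected for this in the final pointer and tube figures.
- The commanded draw was a few millimetres longer than the measured one. I put this down to the arm giving under the spring load and used the measured value.
- The gripper hid the pointer from the wrist camera at the end, so the pointer check rests on the scene camera, which resolves it to about 1 mm.
- I did not re-measure where the other things lie; nothing I saw suggested that they or the marker had moved.

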